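Lay a battery pack down into its charging dock

TASK

Put the battery pack on charge lying on its side: slide it along the bench, still standing, until its foot is against the front edge of the dock's deck, then push high on its back so that it tips over that edge and lies square and central on the deck with its terminals towards the contact carriage. Then push it along the deck until the carriage is fully home and bed it there with a steady press of about 15 N; never push the pack with more than 25 N. Leave the other things on the bench where they are.

Things in the scene. Friction and masses are not known exactly. Their poses are not given: they have to be found in the camera images.
- pack: Battery pack, too big to grasp: black box 100 mm thick (x), 130 wide (y), 160 high (z), 0.75 to 1 kg, slippery (friction about 0.35). Two brass terminals 20 mm across, 8 mm high, on top at y = +-35. Origin: centre of the underside. It starts upright, 30 to 90 mm from the deck's edge, roughly central and square to it. Its +x face looks at the dock and is to lie on the deck; its -x face is the back to push on.
- pack_top (a point): Point on the pack's z axis level with the tops of its terminals, 168 mm from the pack's origin.
- dock: Charging dock, fixed: steel deck 25 mm high, 170 wide, 245 long, no side walls, then a grey housing 125 mm high. Origin: on the bench at the middle of the deck's front edge (the square 25 mm step that stops the pack's foot and over which it tips). x: level, from that edge along the deck to the housing (loading direction); y across; z up.
- carriage: Contact carriage: upright black plate 130 mm wide, 70 high, with two copper pads. Origin: middle of its face, 75 mm above the bench; x as the dock's. It slides along dock x from 205 mm (out) to 217 mm (home, hard stop) behind the deck's edge; starts at 205 to 209. No spring; needs about 5 N, and the lying pack's own friction adds some 2 to 4 N. Once home the force rises steeply.
- socket_a: Bystander, to be left alone: steel socket 32 mm across, 50 mm high, beside the deck. Origin: underside.
- socket_b: Bystander, to be left alone: steel socket 26 mm across, 40 mm high, beside the deck. Origin: underside.
- wrench: Bystander, to be left alone: wrench 200 mm long lying beside the dock and pack, handle grip to one end. Origin: underside.
- grease_jar: Bystander, to be left alone: jar 60 mm across, 70 mm high, beside the deck. Origin: underside.
- bearing: Bystander, to be left alone: steel ring 72 mm across, 18 mm high, beside the dock's housing. Origin: underside.
Mind the look-alikes: they are no part of the job. Leave any red look-alike of the pack alone.

How it is judged (in metres and radians):
On the way, in this order (a step that is already met when the one before it is completed fails the run):
1. the pack stands with its foot against the deck's front edge (x of pack in the frame of dock between -0.056 and -0.045 m and angle between pack's own z axis and vertical below 0.08 rad), for 0.2 s.
2. the pack lies on its side on the deck, terminals towards the carriage (angle between pack's own z axis and vertical between 1.5 and 1.64 rad and z of pack in the frame of dock between 0.069 and 0.081 m and x of pack_top in the frame of dock above 0.08 m and linear speed of pack below 0.02 m/s), for 0.2 s.
3. the pack is pressed firmly on the home carriage (8 N or more on the carriage) (x of carriage in the frame of dock above 0.2155 m and contact force between pack and carriage above 8 N), for 0.3 s.
At the end, for the whole second after the job is handed in: The pack lies on its +x side on the deck (axis level within 4 degrees), square to the dock within 4 degrees and within 20 mm of its centre line, terminals within 3 mm of the carriage face, carriage within 1.5 mm of fully home, everything at rest (all of step 2 and y of pack in the frame of dock between -0.02 and 0.02 m and angle between the z axis of pack and the x axis of dock, either way round below 0.07 rad and x of carriage in the frame of dock above 0.2155 m and x of pack_top in the frame of carriage above -0.003 m); the robot touches nothing.
It fails at once if the robot pushes the pack with more than 25 N (contact force between any of the arm, the fingers and pack above 25 N).
It fails at once if the other things on the bench are moved by more than 25 mm (distance of any of socket_a, socket_b, wrench, grease_jar, bearing from where it was at the start of the episode above 0.025 m).
It also fails if it takes over 72 s, if anything falls off the work surface, if the arm or the gripper's body presses on something with over 40 N, if the wrist force passes 120 N, or if a joint passes its speed limit or range.

ROBOT

A 6-joint arm with a two-finger parallel gripper is mounted at the origin on the work surface. World frame = base frame: x ahead of the robot, y to its left, z up, the work surface at z = 0. Lengths are in m, angles in degrees, forces in N, time in s.
With the tool pointing down it reaches from about 0.325 to 0.775 m from the base axis. Payload 5.5 kg.
Tool frame: the origin (TCP) lies at the centre of the arm's flange, where the gripper is bolted on; the fingertips stand 182 mm ahead of it and the grasp point (between the pads) lies 163 mm ahead of it; z points along the fingers, y is the direction in which the jaws open and shut (so a half turn about z gives the same grasp; the last joint's range is limited). The gripper opens to 88 mm and grips with 3 to 60 N. Pads are 20 mm wide; open, the fingers measure 115 mm over their backs; the gripper's body (75 mm by 178 mm) begins 61 mm behind the grasp point.
Start: joints at [63.444, 5.22, 70.514, -0, 104.267, -3.249], TCP at [0.237, 0.551, 0.405] pointing down, gripper open.
Joint ranges: [-164.24, 164.24], [-49.07, 125.15], [9.68, 141.18], [-86.29, 266.29], [3.28, 154.24], [-151.56, 151.56]. Speed limits (degrees/s): [147.25, 147.25, 172.46, 180, 180, 180].

INTERFACE

Orientations are given as [roll, pitch, yaw] about the fixed x, y, z axes, in that order (R = Rz(yaw) Ry(pitch) Rx(roll)).
In Python, from station import r gives the robot as it stands. The module is installed in compiled form; this text tells all that it offers. Calls block until the motion is done:
- r.reach(position, orientation): joint-space move of the TCP to a pose.
- r.servo_line(position, rotation=None, speed=0.15): straight line of the TCP; rotation=None keeps the orientation; speed is the mean speed in m/s.
- r.move_joints(angles): joint-space move.
- r.let_go() and r.grab(squeeze=None): open the fingers fully, or close them until they stop; squeeze is the grip in N (None keeps the last).
- r.wait(seconds).
- r.inverse_kinematics(position, orientation): joint angles nearest the present ones, or None.
- r.sense(): the state.
- r.snapshot(name): name is "side" or "top" or "wrist"; returns a dict with "frame" (400x640x3 uint8, red, green, blue), "fx", "fy", "cx", "cy" (pixels), "dist_coeffs" ([k1, k2, p1, p2, k3] as OpenCV has them; the pictures are not rectified), "R" (3x3) and "t" (3): a world point X has camera coordinates R X + t. Camera axes: x right, y down, z forward; pixel columns grow to the right and rows downward; lengths in m; the calibration is good to about 2 mm. A picture is of the moment at which its call begins. There is no depth.
A pose or a line that the arm cannot do raises r.IKError and nothing moves.
- r.hand_in(): hands the job in, once; it reports no verdict.
The state is a dict: "clock": time; "joints": joint angles; "joint_vel": joint speeds; "joint_torque": joint torques, N m; "tcp_pos": TCP position; "orientation": TCP orientation; "contact_force": force on the tool from outside, world axes, zero at the start; "torque": the same for the moment, N m; "opening": finger opening in m.
Only numpy, scipy, OpenCV 4.12 (cv2) and the standard library are available. Lean on these libraries where they do the work, as an engineer would, in place of code of your own. Each camera call takes 0.05 s, during which the arm holds its last target.

## Working session

There is one attempt and no reset: what is moved stays moved. The work goes in short steps, each a Python script; the robot and the scene stay as the last script left them, time stands still between calls to the robot, and variables do not carry over. Pictures are saved under pics/ and viewed, and the job is handed in when it is done.

```bash
mkdir -p pics; cat > h.py <<'E'
import numpy as np, cv2
from station import r
def snap(n,f):
    s=r.snapshot(n); cv2.imwrite('pics/'+f+'.png',s['frame'][:,:,::-1])
    np.savez('pics/'+f+'.npz',**{k:np.array(v) for k,v in s.items()})
    return s
E
python3 - <<'E'
from h import *
for n in ('side','top','wrist'):
    s=snap(n,n+'0'); print(n,s['fx'],s['cx'],s['cy'],s['dist_coeffs'],(-np.array(s['R']).T@np.array(s['t'])).round(3))
print(r.sense())
E
```

```text
side 373.5852106873152 321.38899825092034 192.74633068504724 [-0.00723371  0.          0.          0.          0.        ] [0.338 0.51  0.789]
top 427.5816091520196 323.1527399487553 197.2827793359255 [-0.05974966  0.          0.          0.          0.        ] [ 0.234 -0.02   1.427]
wrist 329.5685760232223 319.74452586152586 198.96184768069872 [0.02161771 0.         0.         0.         0.        ] [0.165 0.583 0.384]
{'clock': 0.15, 'joints': array([ 6.34449946e+01,  5.25467759e+00,  7.05655333e+01,  1.28463812e-04,
        1.04266722e+02, -3.24823710e+00]), 'joint_vel': array([ 0.01642272, -0.13232525, -0.15785497, -0.03658816,  0.03388465,
        0.00936592]), 'joint_torque': array([ 9.98504147e-04, -4.47048175e+01, -4.06905806e+01,  6.97979657e-02,
        2.75457697e-02, -1.27117837e-04]), 'tcp_pos': array([0.23741397, 0.55108995, 0.40375587]), 'orientation': array([-1.79913214e+02, -5.05014018e-03,  1.56693259e+02]), 'contact_force': array([ 0.07835555, -0.51931785,  0.3911303 ]), 'torque': array([ 0.08421676, -0.03289468, -0.00218128]), 'opening': 0.08772354961463491}
```

View pics/side0.png

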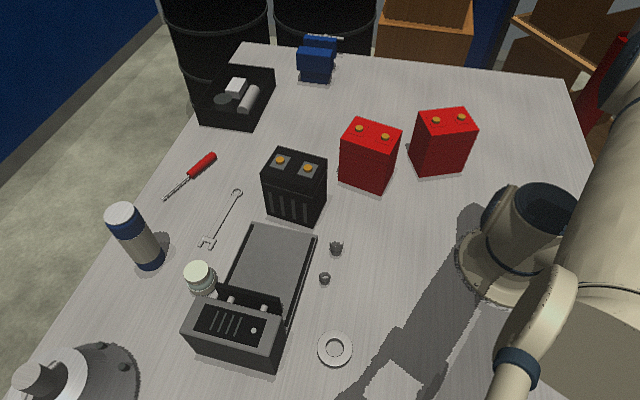

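View pics/top0.png

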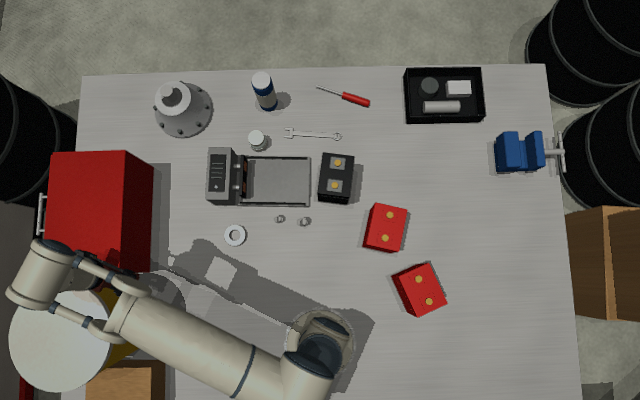

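View pics/wrist0.png

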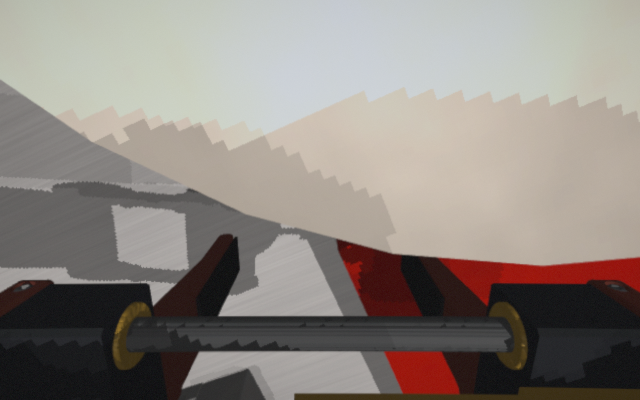

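The pictures show a single black pack with two brass terminals, at top ≈(337,178) and side ≈(294,187). The dock's deck is at top ≈(240–310, 157–206), with its housing to the left. The two red boxes at top ≈(386,227) and (420,289) are the look-alikes. The black pack fits the description because it is black and stands at the deck's free edge. I'll confirm with enlarged crops and measure.

```bash
cat >> h.py <<'E'
def load(f): return dict(np.load('pics/'+f+'.npz'))
def ray(s,uv):
    K=np.array([[s['fx'],0,s['cx']],[0,s['fy'],s['cy']],[0,0,1.]],float)
    p=cv2.undistortPoints(np.array(uv,float).reshape(-1,1,2),K,np.array(s['dist_coeffs'],float)).reshape(-1,2)
    R=np.array(s['R']);d=np.c_[p,np.ones(len(p))]@R
    return -R.T@np.array(s['t']),d
def onz(s,uv,z):
    c,d=ray(s,uv); return c+d*((z-c[2])/d[:,2])[:,None]
def proj(s,X):
    K=np.array([[s['fx'],0,s['cx']],[0,s['fy'],s['cy']],[0,0,1.]],float)
    return cv2.projectPoints(np.array(X,float).reshape(-1,1,3),cv2.Rodrigues(np.array(s['R']))[0],np.array(s['t'],float),K,np.array(s['dist_coeffs'],float))[0].reshape(-1,2)
def tri(s1,u1,s2,u2):
    out=[]
    for a,b in zip(u1,u2):
        c1,d1=ray(s1,[a]);c2,d2=ray(s2,[b]);A=np.c_[d1[0],-d2[0]]
        q=np.linalg.lstsq(A,c2-c1,rcond=None)[0]
        p,w=c1+d1[0]*q[0],c2+d2[0]*q[1]; out.append(np.r_[(p+w)/2,np.linalg.norm(p-w)])
    return np.array(out)
E
python3 - <<'E'
import cv2,numpy as np
from h import *
t=load('top0');s=load('side0')
for n,im,box in (('top',t['frame'],(195,120,365,220)),('side',s['frame'],(170,130,350,380))):
    x0,y0,x1,y1=box; hsv=cv2.cvtColor(im,cv2.COLOR_RGB2HSV)
    m=((hsv[...,0]>8)&(hsv[...,0]<30)&(hsv[...,1]>130)&(hsv[...,2]>120)).astype(np.uint8)
    k,l,st,c=cv2.connectedComponentsWithStats(m)
    print(n,[(st[i,4],c[i].round(1)) for i in range(1,k) if st[i,4]>15])
    cr=im[y0:y1,x0:x1,::-1]; f=4 if n=='top' else 2.4
    cv2.imwrite(f'pics/{n}c.png',cv2.resize(cr,None,fx=f,fy=f,interpolation=cv2.INTER_CUBIC))
E
```

```text
top [(np.int32(30), array([337.4, 162.5])), (np.int32(29), array([334.4, 184.7])), (np.int32(22), array([613.9, 210. ])), (np.int32(21), array([621.5, 208.3])), (np.int32(45), array([389.5, 214.6])), (np.int32(136), array([606.5, 237.4])), (np.int32(46), array([384.7, 237.5])), (np.int32(295), array([609.2, 286.2])), (np.int32(45), array([418.1, 278.6])), (np.int32(42), array([428.8, 301.1])), (np.int32(1311), array([118.5, 384.7]))]
side [(np.int32(594), array([434.5,  24.1])), (np.int32(277), array([554. ,  43.2])), (np.int32(31), array([461.4, 115.6])), (np.int32(30), array([436.1, 118.7])), (np.int32(32), array([358.9, 127. ])), (np.int32(35), array([385.1, 135.4])), (np.int32(39), array([279.5, 158.9])), (np.int32(42), array([307.4, 167. ]))]
```

View pics/topc.png

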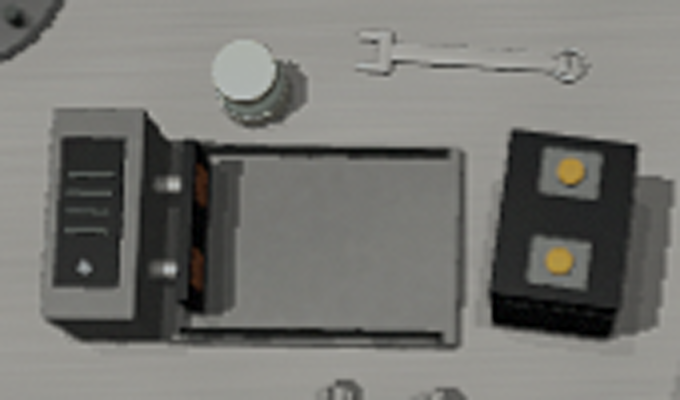

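View pics/sidec.png

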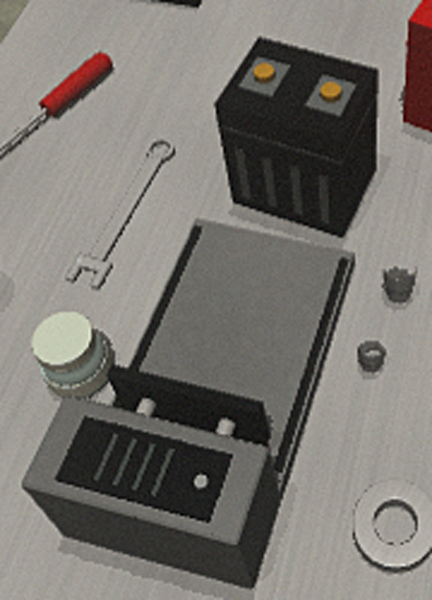

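```bash
python3 - <<'E'
from h import *
t=load('top0');s=load('side0')
T=tri(t,[(337.4,162.5),(334.4,184.7)],s,[(279.5,158.9),(307.4,167.)])
print('term tri',T.round(4)); print(onz(t,[(337.4,162.5),(334.4,184.7)],.168).round(4),onz(s,[(279.5,158.9),(307.4,167.)],.168).round(4))
tc=lambda U:(np.array(U)+.5)/4-.5+[195,120]
sc=lambda U:(np.array(U)+.5)/2.4-.5+[170,130]
D=tri(t,tc([(464,150),(460,347)]),s,sc([(200,220),(354,257)]));print('edge tri',D.round(4))
print(onz(t,tc([(464,150),(460,347)]),.025).round(4),onz(s,sc([(200,220),(354,257)]),.025).round(4))
# pack top corners
c=tri(t,tc([(512,129),(638,144),(618,312),(493,295)]),s,sc([(216,105),(260,38),(378,70),(348,163)]));print('packtop',c.round(4))
# side lines of deck, top view
print('sides',onz(t,tc([(464,150),(210,142),(460,347),(185,338)]),.025).round(4))
# carriage top edges
print('carr',onz(t,tc([(209,148),(200,312)]),.11).round(4))
E
```

```text
term tri [[ 0.5554 -0.0698  0.1688  0.0036]
 [ 0.4867 -0.0588  0.1684  0.0027]]
[[ 0.5537 -0.07    0.168 ]
 [ 0.4854 -0.0588  0.168 ]] [[ 0.5576 -0.0708  0.168 ]
 [ 0.4882 -0.0593  0.168 ]]
edge tri [[0.6141 0.0145 0.0174 0.0018]
 [0.4467 0.0214 0.0109 0.0033]]
[[0.6111 0.0142 0.025 ]
 [0.4429 0.021  0.025 ]] [[0.6123 0.0193 0.025 ]
 [0.4463 0.0301 0.025 ]]
packtop [[ 5.918e-01 -2.610e-02  1.576e-01  1.400e-03]
 [ 5.766e-01 -1.222e-01  1.591e-01  4.000e-04]
 [ 4.485e-01 -1.022e-01  1.596e-01  4.200e-03]
 [ 4.638e-01 -8.300e-03  1.265e-01  7.600e-03]]
sides [[0.6111 0.0142 0.025 ]
 [0.624  0.2295 0.025 ]
 [0.4429 0.021  0.025 ]
 [0.4563 0.2496 0.025 ]]
carr [[0.5955 0.2152 0.11  ]
 [0.4632 0.2216 0.11  ]]
```

```bash
python3 - <<'E'
from h import *
t=load('top0');s=load('side0')
def edge(im,p,q,n=40,w=5,lo=.1,hi=.9):
    g=cv2.GaussianBlur(cv2.cvtColor(im,cv2.COLOR_RGB2GRAY).astype(np.float32),(0,0),.7)
    p,q=np.array(p,float),np.array(q,float);d=(q-p)/np.linalg.norm(q-p);nn=np.array([-d[1],d[0]])
    o=np.arange(-w,w+.01,.25);P=[]
    for a in np.linspace(lo,hi,n):
        c=p+a*(q-p);xy=(c+o[:,None]*nn).astype(np.float32)
        v=cv2.remap(g,xy[:,0][None],xy[:,1][None],cv2.INTER_LINEAR)[0]
        gr=np.abs(np.gradient(v));P.append(c+o[gr.argmax()]*nn)
    P=np.array(P,np.float32)
    vx,vy,x,y=cv2.fitLine(P,cv2.DIST_HUBER,0,.01,.01).ravel()
    r_=np.abs((P-[x,y])@[-vy,vx])
    return np.array([x,y]),np.array([vx,vy]),np.median(r_)
def ends(im,p,q,**k):
    c,d,e=edge(im,p,q,**k); return [c+d*((np.array(z)-c)@d) for z in (p,q)],e
tc=lambda U:(np.array(U)+.5)/4-.5+[195,120]
sc=lambda U:(np.array(U)+.5)/2.4-.5+[170,130]
for nm,cam,f,p,q in (('front t',t,tc,(464,150),(460,347)),('left t',t,tc,(464,150),(210,142)),('right t',t,tc,(460,347),(190,338)),
   ('front s',s,sc,(200,220),(354,257)),('left s',s,sc,(196,222),(130,370)),('right s',s,sc,(355,257),(290,450))):
    for w in (1.5,3):
        E,e=ends(cam['frame'],f(p),f(q),w=w); X=onz(cam,E,.025); v=X[1]-X[0]
        print(nm,w,np.round(E,1).tolist(),X[:,:2].round(4).tolist(),'ang',np.degrees(np.arctan2(v[1],v[0])).round(2),'res',round(float(e),2))
for z in (0.025,):
    pass
E
```

```text
front t 1.5 [[312.3, 157.2], [310.0, 206.4]] [[0.6107, 0.0086], [0.4428, 0.0197]] ang 176.25 res 0.25
front t 3 [[311.9, 157.2], [310.2, 206.4]] [[0.6109, 0.0099], [0.4428, 0.019]] ang 176.91 res 0.25
left t 1.5 [[310.6, 156.9], [247.1, 155.4]] [[0.6119, 0.0142], [0.623, 0.2295]] ang 87.03 res 0.19
left t 3 [[310.6, 156.9], [247.1, 155.4]] [[0.6119, 0.0142], [0.623, 0.2295]] ang 87.03 res 0.19
right t 1.5 [[309.6, 206.9], [242.1, 206.0]] [[0.4412, 0.0211], [0.4501, 0.2454]] ang 87.72 res 0.09
right t 3 [[309.5, 207.9], [242.5, 200.9]] [[0.4377, 0.0217], [0.4671, 0.2443]] ang 82.47 res 1.2
front s 1.5 [[253.2, 220.8], [317.6, 235.2]] [[0.6126, 0.0175], [0.4465, 0.0255]] ang 177.25 res 0.17
front s 3 [[253.2, 220.8], [317.6, 235.1]] [[0.6126, 0.0176], [0.4465, 0.0253]] ang 177.33 res 0.21
left s 1.5 [[250.9, 222.0], [222.8, 283.4]] [[0.6169, 0.0223], [0.6242, 0.1925]] ang 87.55 res 0.14
left s 3 [[250.9, 222.0], [222.7, 283.3]] [[0.6168, 0.0223], [0.6244, 0.1925]] ang 87.45 res 0.1
right s 1.5 [[319.5, 237.5], [290.5, 317.2]] [[0.4405, 0.0308], [0.4582, 0.2347]] ang 85.03 res 0.46
right s 3 [[318.5, 237.1], [293.3, 318.1]] [[0.4432, 0.0302], [0.4522, 0.2353]] ang 87.49 res 0.16
```

```bash
cat >> h.py <<'E'
from scipy.spatial.transform import Rotation as Ro
YAW=np.radians(87.2); O=np.array([.5275,.017,0]); xd=np.array([np.cos(YAW),np.sin(YAW),0]); yd=np.array([-xd[1],xd[0],0]); kz=np.array([0,0,1.])
def ori(a,dy=0):
    a=np.radians(a); R0=Ro.from_rotvec([0,0,np.radians(dy)]).as_matrix()
    z=np.sin(a)*xd-np.cos(a)*kz; x=np.cos(a)*xd+np.sin(a)*kz
    R=R0@np.c_[x,-yd,z]
    return Ro.from_matrix(R)
def pose(tip,a,dy=0):  # tip in dock frame -> tcp pos, rpy deg
    R=ori(a,dy); p=O+xd*tip[0]+yd*tip[1]+kz*tip[2]
    return p-R.as_matrix()[:,2]*.182, R.as_euler('xyz',degrees=True)
def tipnow():
    s=r.sense(); R=Ro.from_euler('xyz',s['orientation'],degrees=True).as_matrix()
    p=s['tcp_pos']+R[:,2]*.182-O; return np.array([p@xd,p@yd,p[2]]),s
E
python3 - <<'E'
from h import *
t=load('top0')
print('red',onz(t,[(389.5,214.6),(384.7,237.5),(418.1,278.6),(428.8,301.1)],.168).round(3).tolist())
for a in (30,35,40,45,55):
    for tip in ((-.2,0,.25),(-.2,0,.04),(-.16,0,.02),(-.16,0,.04),(-.1,0,.145),(0,0,.17),(.03,0,.17),(-.08,0,.075),(.05,0,.075)):
        p,e=pose(tip,a); q=r.inverse_kinematics(p,e); print(a,tip,p.round(3),None if q is None else np.round(q,0))
E
```

```text
red [[0.391, -0.22, 0.168], [0.323, -0.202, 0.168], [0.201, -0.294, 0.168], [0.136, -0.321, 0.168]]
30 (-0.2, 0, 0.25) [ 0.513 -0.274  0.408] [-38.   8.  69.  28. 118. -26.]
30 (-0.2, 0, 0.04) [ 0.513 -0.274  0.198] [-38.  13.  86.  24.  99. -35.]
30 (-0.16, 0, 0.02) [ 0.515 -0.234  0.178] [-35.  11.  90.  25.  96. -33.]
30 (-0.16, 0, 0.04) [ 0.515 -0.234  0.198] [-35.  10.  89.  25.  97. -33.]
30 (-0.1, 0, 0.145) [ 0.518 -0.174  0.303] [-30.   2.  86.  27. 105. -23.]
30 (0, 0, 0.17) [ 0.523 -0.074  0.328] [-20.  -4.  89.  29. 102. -13.]
30 (0.03, 0, 0.17) [ 0.525 -0.044  0.328] [-17.  -5.  90.  30. 101. -11.]
30 (-0.08, 0, 0.075) [ 0.519 -0.154  0.233] [-28.   3.  93.  27.  97. -25.]
30 (0.05, 0, 0.075) [ 0.525 -0.024  0.233] [-15.  -2.  98.  29.  91. -14.]
35 (-0.2, 0, 0.25) [ 0.513 -0.287  0.399] [-40.  11.  68.  32. 120. -26.]
35 (-0.2, 0, 0.04) [ 0.513 -0.287  0.189] [-40.  16.  84.  28. 102. -37.]
35 (-0.16, 0, 0.02) [ 0.515 -0.247  0.169] [-37.  14.  89.  29.  98. -35.]
35 (-0.16, 0, 0.04) [ 0.515 -0.247  0.189] [-37.  13.  88.  29. 100. -34.]
35 (-0.1, 0, 0.145) [ 0.518 -0.18
[... 1644 characters left out ...]
[-23.   3.  99.  42.  95. -22.]
55 (-0.2, 0, 0.25) [ 0.51  -0.332  0.354] [-46.  19.  67.  48. 127. -25.]
55 (-0.2, 0, 0.04) [ 0.51  -0.332  0.144] [-46.  28.  78.  40. 112. -40.]
55 (-0.16, 0, 0.02) [ 0.512 -0.292  0.124] [-43.  26.  83.  41. 109. -40.]
55 (-0.16, 0, 0.04) [ 0.512 -0.292  0.144] [-43.  25.  82.  42. 110. -39.]
55 (-0.1, 0, 0.145) [ 0.515 -0.232  0.249] [-39.  14.  84.  46. 114. -29.]
55 (0, 0, 0.17) [ 0.52  -0.132  0.274] [-31.   5.  91.  50. 109. -22.]
55 (0.03, 0, 0.17) [ 0.522 -0.102  0.274] [-28.   3.  93.  50. 107. -21.]
55 (-0.08, 0, 0.075) [ 0.516 -0.212  0.179] [-38.  16.  89.  45. 107. -34.]
55 (0.05, 0, 0.075) [ 0.523 -0.082  0.179] [-26.   8.  99.  49.  99. -27.]
```

```bash
python3 - <<'E'
from h import *
for tip in ((-.18,.0,.3),(-.18,0,.1),(-.08,0,.1),(-.11,0,.145),(0,0,.17),(.05,0,.17),(.04,0,.07)):
    p,e=pose(tip,0); q=r.inverse_kinematics(p,e); print(tip,p.round(3),None if q is None else np.round(q,0))
p,e=pose((-.18,.002,.27),0); r.reach(p,e); print(tipnow()[0],r.sense()['clock'])
p,e=pose((-.18,.002,.1),0); r.servo_line(p,e,speed=.15)
tp,s=tipnow(); print(tp,s['clock'],s['contact_force'],s['torque'])
snap('side','side1');snap('top','top1')
E
python3 -c "
import cv2
a=cv2.imread('pics/side1.png');cv2.imwrite('pics/side1c.png',cv2.resize(a[80:300,170:430],None,fx=3,fy=2.7))"
```

```text
(-0.18, 0.0, 0.3) [ 0.519 -0.163  0.482] [-21.  -2.  70.   0. 112. -18.]
(-0.18, 0, 0.1) [ 0.519 -0.163  0.282] [-21.  -3.  91.   0.  92. -18.]
(-0.08, 0, 0.1) [ 0.524 -0.063  0.282] [-11.  -5.  94.   0.  92.  -8.]
(-0.11, 0, 0.145) [ 0.522 -0.093  0.327] [-14.  -6.  89.   0.  96. -11.]
(0, 0, 0.17) [0.528 0.017 0.352] [-2. -6. 87. -0. 99.  1.]
(0.05, 0, 0.17) [0.53  0.067 0.352] [ 4. -5. 86. -0. 99.  6.]
(0.04, 0, 0.07) [0.529 0.057 0.252] [ 2. -4. 95. -0. 89.  5.]
[-0.17928575  0.00179054  0.26994416] 2.8583
[-0.18018731  0.00137425  0.10129293] 4.1417 [ 0.59798861 -0.27707554  0.71396892] [-0.0474093   0.0368239  -0.02760383]
```

View pics/side1c.png

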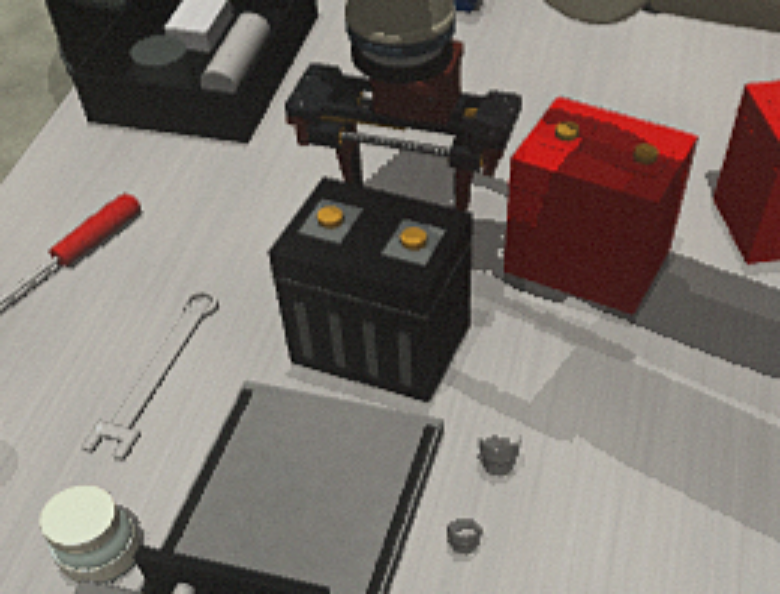

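View pics/top1.png

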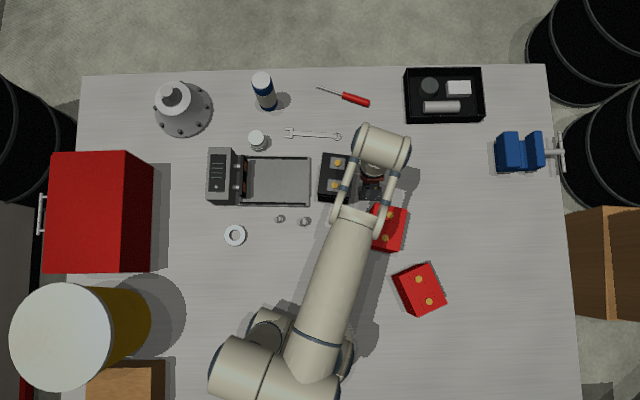

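The crop shows both fingers standing behind the black pack's back face at (350,170) and (465,190), clear of the red box. I'll slide the pack in small force-watched steps.

```bash
cat >> h.py <<'E'
def F0():
    return np.mean([r.sense()['contact_force'] for _ in range(3)],0)
def step(tip,a=0,dy=0,speed=.05,f0=np.zeros(3)):
    p,e=pose(tip,a,dy); r.servo_line(p,e,speed=speed)
    tp,s=tipnow(); f=s['contact_force']-f0
    return tp,np.array([f@xd,f@yd,f[2]]),s
E
python3 - <<'E'
from h import *
f0=F0(); np.save('f0.npy',f0)
x=-.18
while x<-.118:
    x+=.004 if x<-.135 else .002
    tp,f,s=step((x,.002,.1),f0=f0,speed=.05)
    print(round(x,4),tp.round(4),f.round(2),s['torque'].round(2),round(s['clock'],2))
    if f[0]<-4.5: break
snap('side','side2')
E
```

```text
-0.176 [-0.1758  0.0018  0.1003] [-0.1  -0.52 -1.06] [-0.05  0.06  0.07] 4.49
-0.172 [-0.1717  0.002   0.1   ] [ 0.88  0.14 -1.07] [-0.04  0.08 -0.06] 4.74
-0.168 [-0.1678  0.002   0.1   ] [-0.04  0.36 -1.14] [-0.02  0.07  0.02] 4.99
-0.164 [-0.1638  0.002   0.1   ] [ 0.41  0.49 -0.7 ] [-0.01  0.04  0.02] 5.24
-0.16 [-0.1598  0.002   0.1   ] [ 0.24 -0.13 -0.68] [-0.05  0.04  0.01] 5.49
-0.156 [-0.1558  0.002   0.1   ] [ 0.94  0.23 -0.39] [-0.02  0.12 -0.01] 5.74
-0.152 [-0.1518  0.002   0.1   ] [0.47 0.48 0.02] [-0.07  0.12  0.05] 5.99
-0.148 [-0.1478  0.002   0.1001] [-0.22  0.29 -1.42] [-0.14  0.02 -0.  ] 6.24
-0.144 [-0.1438  0.0019  0.1001] [-0.38 -0.17 -0.31] [-0.14  0.04 -0.03] 6.49
-0.14 [-0.1397  0.002   0.1   ] [-0.41 -0.32 -0.61] [-0.15  0.05 -0.06] 6.74
-0.136 [-0.1356  0.0021  0.0999] [ 0.74 -0.58  0.05] [-0.13  0.05 -0.03] 6.99
-0.132 [-0.1318  0.002   0.0999] [-1.31  0.22 -1.31] [-0.31 -0.05 -0.06] 7.24
-0.13 [-0.1302  0.0021  0.1   ] [-3.29 -0.43  0.32] [-0.6  -0.03 -0.1 ] 7.49
-0.128 [-0.128  0.002  0.1  ] [-2.65 -0.68  0.3 ] [-0.66 -0.02 -0.1 ] 7.74
-0.126 [-0.126   0.002   0.0999] [-2.77  0.21 -0.43] [-0.61 -0.01 -0.07] 7.99
-0.124 [-0.1239  0.002   0.0999] [-2.77 -0.7  -1.11] [-0.6  -0.03 -0.07] 8.24
-0.122 [-0.1219  0.002   0.0999] [-3.03 -0.19 -0.31] [-0.66  0.04 -0.03] 8.49
-0.12 [-0.1199  0.002   0.0999] [-2.63  0.01 -0.32] [-0.66  0.   -0.11] 8.74
-0.118 [-0.1179  0.002   0.0999] [-2.8  -0.44 -0.58] [-0.59  0.01 -0.07] 8.99
```

```bash
python3 - <<'E'
from h import *
f0=np.load('f0.npy')
x=-.118
while x<-.09:
    x+=.001
    tp,f,s=step((x,.002,.1),f0=f0,speed=.05)
    print(round(x,4),tp.round(4),f.round(2),s['torque'].round(2),round(s['clock'],2))
    if f[0]<-4.6 or s['torque'][0]<-.95: break
snap('side','side2')
E
python3 -c "
import cv2
a=cv2.imread('pics/side2.png');cv2.imwrite('pics/side2c.png',cv2.resize(a[80:300,170:430],None,fx=3,fy=2.7))"
```

```text
-0.117 [-0.117  0.002  0.1  ] [-3.76 -0.67 -0.58] [-0.7  -0.   -0.04] 9.29
-0.116 [-0.1159  0.002   0.1   ] [-2.9  -0.99  0.06] [-0.7   0.07  0.01] 9.54
-0.115 [-0.1149  0.002   0.1   ] [-2.82 -0.71  0.21] [-0.69  0.01 -0.12] 9.79
-0.114 [-0.1139  0.002   0.1   ] [-3.01 -0.38 -0.46] [-0.66  0.01  0.  ] 10.04
-0.113 [-0.1129  0.002   0.0999] [-3.34  0.42 -0.91] [-0.7   0.08 -0.06] 10.29
-0.112 [-0.1119  0.002   0.1   ] [-4.38 -0.82 -0.79] [-0.7   0.02 -0.  ] 10.54
-0.111 [-0.1109  0.002   0.1   ] [-3.09 -0.4  -0.24] [-0.65  0.03 -0.05] 10.79
-0.11 [-0.1099  0.002   0.1   ] [-3.6  -0.11  0.57] [-0.73  0.02 -0.06] 11.04
-0.109 [-0.1089  0.002   0.1   ] [-2.61  0.42 -0.39] [-0.71  0.07 -0.06] 11.29
-0.108 [-0.1079  0.002   0.1   ] [-4.07  0.72 -0.44] [-0.73  0.05 -0.05] 11.54
-0.107 [-0.1069  0.002   0.0999] [-3.68 -0.63 -0.82] [-0.67 -0.   -0.09] 11.79
-0.106 [-0.1064  0.0019  0.1003] [-4.23  0.42 -0.69] [-1.03  0.12  0.22] 12.04
```

View pics/side2c.png

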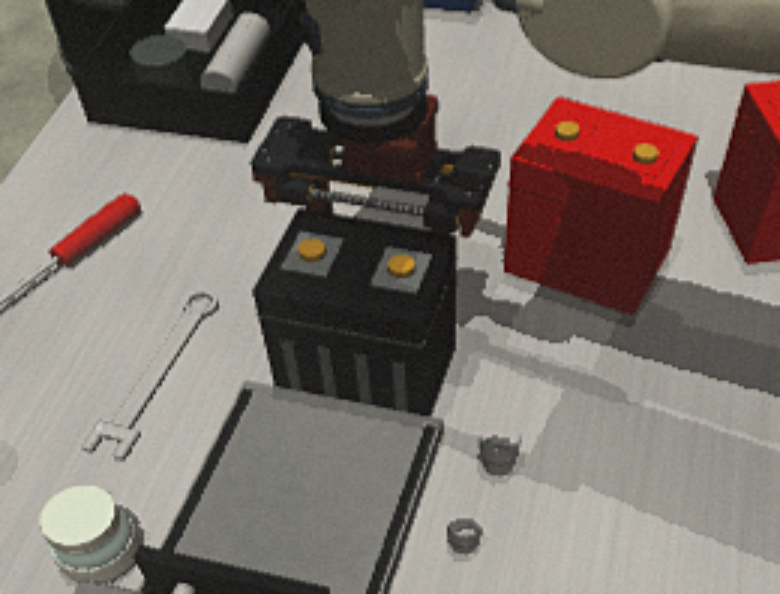

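The crop shows the pack standing with its foot at the deck's edge, terminals at (312,249) and (401,265). I'll measure its yaw and offset from the terminals.

```bash
cat >> h.py <<'E'
def brass(s,box):
    x0,y0,x1,y1=box; hsv=cv2.cvtColor(s['frame'],cv2.COLOR_RGB2HSV)
    m=((hsv[...,0]>8)&(hsv[...,0]<30)&(hsv[...,1]>130)&(hsv[...,2]>110)).astype(np.uint8)
    m[:y0]=0;m[y1:]=0;m[:,:x0]=0;m[:,x1:]=0
    k,l,st,c=cv2.connectedComponentsWithStats(m)
    return [c[i] for i in range(1,k) if st[i,4]>12]
def todock(X): X=np.asarray(X)-O; return np.c_[X@xd,X@yd,X[:,2]]
E
python3 - <<'E'
from h import *
f0=np.load('f0.npy')
tp,f,s=step((-.105,.002,.1),f0=f0); print(tp.round(4),f.round(2),s['torque'].round(2))
r.wait(.3); tp,s=tipnow(); print(s['contact_force']-f0,s['torque'].round(2),s['clock'])
s2=snap('side','side3'); b=brass(s2,(230,140,330,200)); X=onz(s2,b,.168); d=todock(X); print(np.round(b,1),d.round(4)); v=d[0]-d[1]
print('yaw rel dock',np.degrees(np.arctan2(-v[0],v[1])), 'centre',d.mean(0))
s1=load('side0');d=todock(onz(s1,brass(s1,(230,140,330,200)),.168));print(d.round(4))
E
```

```text
[-0.106   0.0018  0.1007] [-6.68  0.87  2.  ] [-1.34  0.27  0.36]
[-0.69936512 -7.24337388  1.65564491] [-1.3   0.23  0.35] 12.6417
[[273.4 171.5]
 [303.2 177.4]] [[-0.0448 -0.0348  0.168 ]
 [-0.045   0.0353  0.168 ]]
yaw rel dock -179.86767109620527 centre [-0.04492765  0.00025353  0.168     ]
[[-0.0855 -0.0343  0.168 ]
 [-0.0779  0.0355  0.168 ]]
```

```bash
sed -i 's/^def ori/O=O+.0045*xd\ndef ori/' h.py; python3 - <<'E'
from h import *
tp,s=tipnow(); print(tp)
y=.0015
step((-.122,y,.1),speed=.1); f0=F0(); step((-.122,y,.146),speed=.1); r.wait(.2); f0=F0(); np.save('f0.npy',f0)
s2=snap('side','side4'); d=todock(onz(s2,brass(s2,(230,140,330,200)),.168)); print(d.round(4))
x=-.118
tp,f,s=step((-.113,y,.146),f0=f0); print(tp.round(4),f.round(2),s['torque'].round(2),s['clock'])
for th in np.arange(0,24.1,2):
    a=np.radians(th); S=.146
    cx=-.1*np.cos(a)+(S-.025)*np.sin(a); cz=.025+.1*np.sin(a)+(S-.025)*np.cos(a)
    tp,f,s=step((cx-.010,y,cz),f0=f0,speed=.05); print(th,tp.round(4),f.round(2),s['torque'].round(2),round(s['clock'],2))
    if np.linalg.norm(f)>14: break
snap('side','side5')
E
python3 -c "
import cv2
a=cv2.imread('pics/side5.png');cv2.imwrite('pics/side5c.png',cv2.resize(a[80:300,170:430],None,fx=3,fy=2.7))"
```

```text
[-0.11054272  0.00178558  0.1006783 ]
[[-0.0503 -0.0349  0.168 ]
 [-0.0502  0.0351  0.168 ]]
[-0.1126  0.0015  0.146 ] [-1.41  0.54 -0.79] [-0.05  0.01 -0.01] 14.1583
0.0 [-0.1104  0.0014  0.1461] [-4.54 -0.22  0.92] [-0.58  0.06  0.14] 14.41
2.0 [-0.1058  0.0014  0.1497] [-5.45 -0.09  1.51] [-0.68  0.06  0.07] 14.67
4.0 [-0.1014  0.0015  0.1528] [-4.56 -0.02  1.91] [-0.64  0.14  0.17] 14.93
6.0 [-0.0968  0.0015  0.1558] [-5.09  0.93  1.79] [-0.64  0.17  0.13] 15.18
8.0 [-0.0921  0.0015  0.1587] [-4.05  0.19 -0.21] [-0.5   0.13  0.15] 15.44
10.0 [-0.0873  0.0016  0.1615] [-3.49 -0.32  0.56] [-0.49  0.15  0.13] 15.7
12.0 [-0.0823  0.0015  0.1642] [-3.15 -0.14 -0.03] [-0.44  0.11  0.07] 15.96
14.0 [-0.0774  0.0015  0.1668] [-3.66 -0.17 -0.15] [-0.32  0.11  0.16] 16.22
16.0 [-0.0724  0.0015  0.1691] [-2.83 -0.29  0.13] [-0.39  0.11  0.1 ] 16.48
18.0 [-0.0674  0.0015  0.1711] [-2.36  0.74 -0.38] [-0.29  0.14  0.05] 16.73
20.0 [-0.0622  0.0015  0.173 ] [-3.37 -0.35  0.16] [-0.28  0.05  0.03] 16.99
22.0 [-0.0571  0.0015  0.1748] [-2.21  1.4  -0.71] [-0.26  0.12  0.03] 17.25
24.0 [-0.0518  0.0015  0.1763] [-2.5  -0.38  0.68] [-0.2   0.13 -0.01] 17.51
```

View pics/side5c.png

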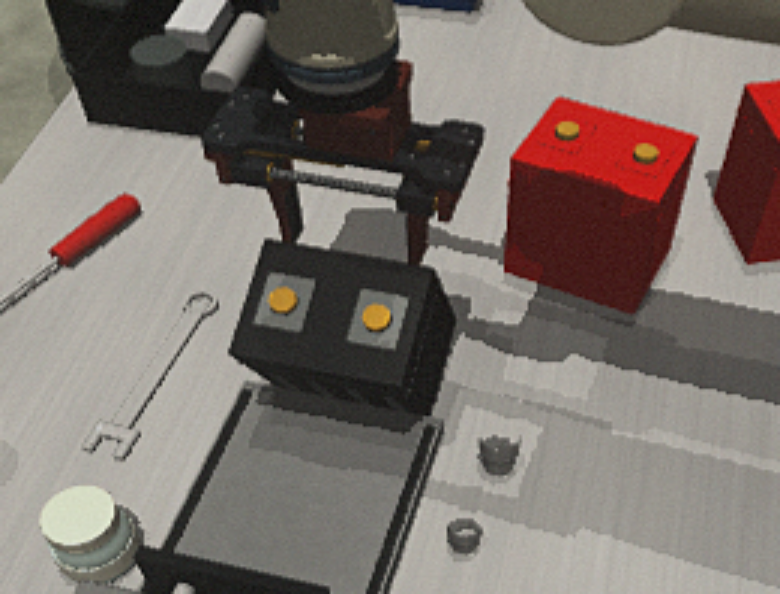

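The pack is tilting squarely over the deck's edge, with its terminals at (283,299) and (376,317). The force is falling as expected, so I'll continue through the balance point.

```bash
python3 - <<'E'
from h import *
y=.0015; f0=np.load('f0.npy')
for th in np.arange(26,60.1,2):
    a=np.radians(th); S=.146
    cx=-.1*np.cos(a)+(S-.025)*np.sin(a); cz=.025+.1*np.sin(a)+(S-.025)*np.cos(a)
    tp,f,s=step((cx-.010,y,cz),f0=f0,speed=.05); print(th,tp.round(4),f.round(2),s['torque'].round(2),round(s['clock'],2))
    if np.linalg.norm(f)>14: break
    if th>42 and abs(s['torque'][0]+.02)<.06 and abs(f[0])<1: break
r.wait(.3)
snap('side','side6')
E
python3 -c "
import cv2
a=cv2.imread('pics/side6.png');cv2.imwrite('pics/side6c.png',cv2.resize(a[80:300,170:430],None,fx=3,fy=2.7))"
```

```text
26.0 [-0.0465  0.0015  0.1777] [-1.9   0.25  0.21] [-0.15  0.06  0.03] 17.82
28.0 [-0.0411  0.0015  0.1789] [-1.09 -0.51 -0.37] [-0.1   0.12  0.04] 18.07
30.0 [-0.0357  0.0015  0.1799] [-1.65 -0.63 -0.72] [-0.15  0.1   0.04] 18.33
32.0 [-0.0303  0.0015  0.1807] [-1.18 -0.06  0.17] [-0.04  0.11  0.03] 18.59
34.0 [-0.0249  0.0015  0.1813] [-2.    0.73 -0.59] [-0.07  0.09  0.01] 18.85
36.0 [-0.0194  0.0015  0.1817] [-0.96  0.7   0.38] [-0.05  0.12  0.  ] 19.11
38.0 [-0.014   0.0015  0.1819] [-1.7   0.19 -1.01] [-0.05  0.03 -0.01] 19.37
40.0 [-0.0085  0.0015  0.182 ] [-1.77  0.01 -0.46] [-0.07  0.09 -0.01] 19.62
42.0 [-0.003   0.0015  0.1818] [-1.63  0.05 -0.01] [-0.04  0.02  0.04] 19.88
44.0 [0.0024 0.0015 0.1815] [-0.35  0.02  0.04] [-0.04  0.07 -0.01] 20.14
```

View pics/side6c.png

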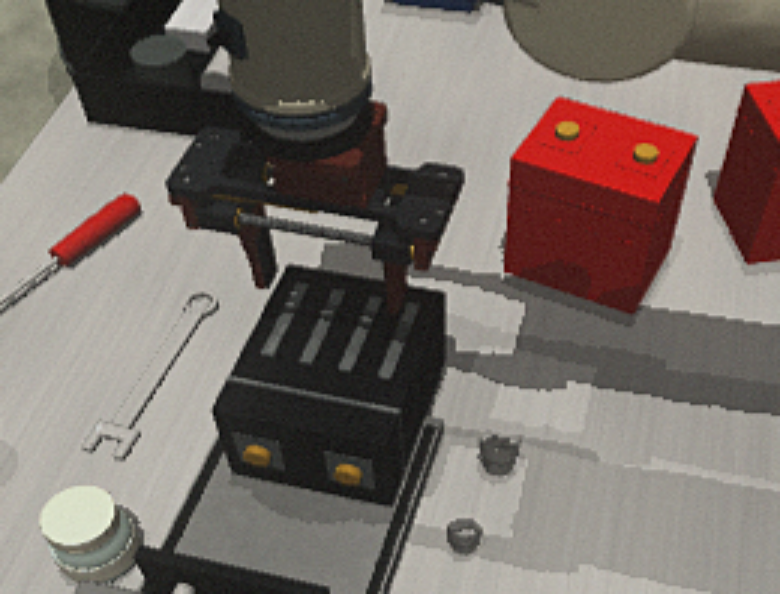

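The pack lies flat on the deck with its terminals towards the carriage, at crop (256,455) and (347,474). I'll measure its yaw and position, then push.

```bash
python3 - <<'E'
from h import *
s=load('side6'); b=brass(s,(235,235,300,265)); d=todock(onz(s,b,.075)); print(np.round(b,1),d.round(4))
if len(d)==2:
    v=d[np.argmax(d[:,1])]-d[np.argmin(d[:,1])]; print('yaw',np.degrees(np.arctan2(-v[0],v[1])),d.mean(0))
y=.0
step((-.01,y,.21),speed=.15); step((-.12,y,.21),speed=.2)
st=snap('side','side7'); 
for q in (0,):
    tp,s=tipnow(); print(tp,s['clock'])
E
python3 -c "
import cv2
a=cv2.imread('pics/side7.png');cv2.imwrite('pics/side7c.png',cv2.resize(a[120:360,170:370],None,fx=3,fy=2.5))"
```

```text
[[255.2 246.4]
 [285.7 253.6]] [[ 0.0953 -0.0357  0.075 ]
 [ 0.095   0.0352  0.075 ]]
yaw 0.17793784099623222 [ 0.09514152 -0.00022377  0.075     ]
[-1.18958685e-01  5.09244274e-05  2.09651937e-01] 21.6
```

View pics/side7c.png

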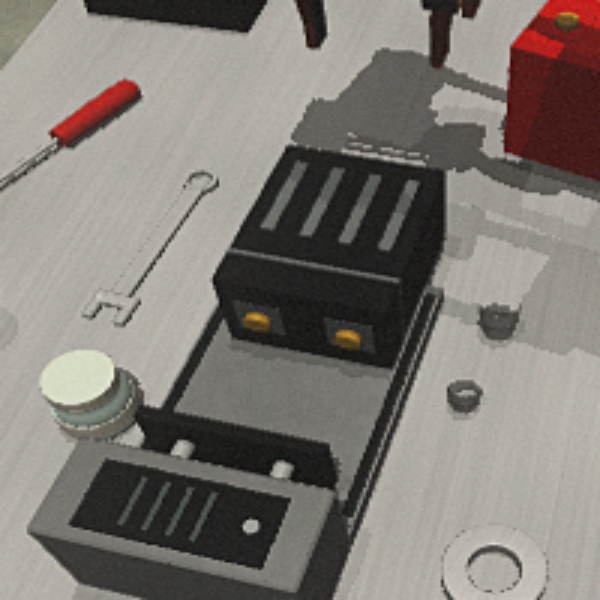

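```bash
python3 - <<'E'
from h import *
y=0
step((-.108,y,.2),a=10,speed=.15); step((-.108,y,.072),a=10,speed=.15); r.wait(.2)
f0=F0(); np.save('f0.npy',f0); t0=r.sense()['torque']
snap('side','side8')
x=-.108
while x<-.03:
    x+=.004
    tp,f,s=step((x,y,.072),a=10,f0=f0,speed=.018); print(round(x,4),tp.round(4),f.round(2),(s['torque']-t0).round(2),round(s['clock'],2))
    if np.linalg.norm(f)>7.5: break
snap('side','side9')
E
python3 -c "
import cv2
a=cv2.imread('pics/side9.png');cv2.imwrite('pics/side9c.png',cv2.resize(a[120:360,170:370],None,fx=3,fy=2.5))"
```

```text
-0.104 [-0.1038  0.      0.072 ] [ 0.04 -0.96  1.08] [-0.03 -0.01  0.04] 23.55
-0.1 [-0.0999 -0.      0.072 ] [-0.84 -1.4   0.92] [-0.07 -0.04  0.01] 23.93
-0.096 [-0.0959  0.      0.072 ] [-0.83 -0.81  1.06] [-0.08 -0.03  0.02] 24.3
-0.092 [-0.0919  0.      0.072 ] [-0.75 -2.03  1.9 ] [-0.07 -0.02  0.04] 24.68
-0.088 [-0.0879  0.      0.072 ] [-0.35 -1.12  0.26] [-0.15  0.01 -0.05] 25.05
-0.084 [-0.0839  0.      0.072 ] [-0.27 -0.55  1.18] [-0.06 -0.02  0.07] 25.43
-0.08 [-0.0799  0.      0.072 ] [-0.54 -0.36  1.68] [-0.07  0.01  0.03] 25.8
-0.076 [-0.0759  0.      0.072 ] [-0.47 -1.04  1.29] [-0.08 -0.09  0.01] 26.18
-0.072 [-0.0723  0.      0.072 ] [-4.42 -0.8   1.09] [-0.7   0.09  0.08] 26.55
-0.068 [-0.0677 -0.0001  0.072 ] [-2.09 -0.5   0.77] [-0.51 -0.07  0.01] 26.93
-0.064 [-0.0636  0.      0.072 ] [-2.74 -0.68  0.38] [-0.45 -0.02 -0.04] 27.3
-0.06 [-0.0597  0.      0.072 ] [-2.   -1.49  0.55] [-0.44 -0.03  0.01] 27.68
-0.056 [-0.0557  0.      0.072 ] [-1.53 -0.52  0.75] [-0.43 -0.04  0.01] 28.05
-0.052 [-0.0517  0.      0.072 ] [-2.07 -1.57  1.01] [-0.42 -0.   -0.02] 28.43
-0.048 [-0.0477  0.      0.072 ] [-1.68 -1.01  0.54] [-0.48  0.   -0.05] 28.8
-0.044 [-0.0437  0.      0.072 ] [-2.48 -1.17  0.54] [-0.48 -0.02 -0.02] 29.18
-0.04 [-0.0397  0.      0.072 ] [-2.24 -1.11  0.55] [-0.5  -0.   -0.02] 29.55
-0.036 [-0.0357  0.      0.072 ] [-2.48 -0.88  0.66] [-0.46 -0.02 -0.02] 29.93
-0.032 [-0.0317  0.      0.072 ] [-3.1  -1.27  0.66] [-0.48 -0.   -0.02] 30.3
-0.028 [-0.0277 -0.      0.072 ] [-1.85 -1.76  1.22] [-0.45 -0.06 -0.01] 30.68
```

View pics/side9c.png

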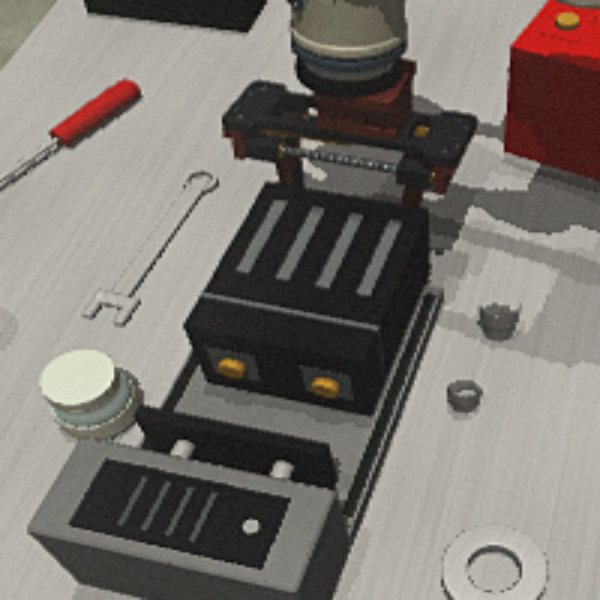

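The pack is square on the deck and sliding at about 2.5 N, with its terminals at (230,368) and (324,387). I'll push on to the carriage.

```bash
python3 - <<'E'
from h import *
y=0; f0=np.load('f0.npy')
x=-.028
while x<.06:
    x+=.004 if x<.018 else .001
    tp,f,s=step((x,y,.072),a=10,f0=f0,speed=.018); print(round(x,4),tp.round(4),f.round(2),s['torque'].round(2),round(s['clock'],2))
    if np.linalg.norm(f)>11 or s['torque'][0]<-2.2: break
snap('side','side10')
E
python3 -c "
import cv2
a=cv2.imread('pics/side10.png');cv2.imwrite('pics/side10c.png',cv2.resize(a[120:360,170:370],None,fx=3,fy=2.5))"
```

```text
-0.024 [-0.0237  0.      0.072 ] [-2.88 -0.61  1.29] [-0.56  0.03 -0.06] 31.1
-0.02 [-0.0197 -0.      0.072 ] [-3.12 -1.25  0.71] [-0.49  0.05 -0.04] 31.48
-0.016 [-0.0157  0.      0.072 ] [-3.11 -0.74  0.18] [-0.51  0.07 -0.03] 31.85
-0.012 [-0.0117  0.      0.072 ] [-3.23 -0.01  0.96] [-0.55  0.07 -0.06] 32.23
-0.008 [-0.0077  0.      0.072 ] [-2.71 -0.71  1.62] [-0.56  0.05  0.02] 32.6
-0.004 [-0.0037  0.      0.072 ] [-1.81 -0.75  0.59] [-0.54  0.04 -0.02] 32.98
0.0 [0.0003 0.     0.072 ] [-2.77 -0.83  1.01] [-0.53  0.03 -0.03] 33.35
0.004 [0.0043 0.     0.072 ] [-2.81 -0.78  1.3 ] [-0.57  0.03 -0.07] 33.73
0.008 [0.0083 0.     0.072 ] [-1.74 -1.27  0.85] [-0.54  0.05 -0.02] 34.1
0.012 [0.0123 0.     0.072 ] [-2.79 -1.46  1.82] [-0.5   0.09 -0.01] 34.48
0.016 [0.0163 0.     0.072 ] [-2.7  -0.81  1.47] [-0.56  0.1   0.  ] 34.85
0.02 [0.0203 0.     0.072 ] [-2.82 -1.23  1.77] [-0.55  0.02 -0.03] 35.23
0.021 [0.021 0.    0.072] [-4.71 -1.72  1.19] [-0.65  0.06 -0.02] 35.48
0.022 [0.022 0.    0.072] [-4.13 -2.12  0.15] [-0.74  0.1  -0.02] 35.73
0.023 [ 0.0231 -0.      0.072 ] [-4.64 
[... 734 characters left out ...]
33 [ 0.0315 -0.0002  0.0721] [-8.61 -1.44  1.75] [-1.63  0.16  0.18] 38.48
0.034 [ 0.0325 -0.0002  0.072 ] [-8.74 -1.49  2.09] [-1.69  0.14  0.11] 38.73
0.035 [ 0.0335 -0.0002  0.0721] [-9.66 -1.06  2.29] [-1.65  0.2   0.2 ] 38.98
0.036 [ 0.0345 -0.0002  0.072 ] [-8.79 -1.09  0.78] [-1.67  0.18  0.14] 39.23
0.037 [ 0.0355 -0.0002  0.072 ] [-9.21 -0.96  1.31] [-1.63  0.17  0.18] 39.48
0.038 [ 0.0365 -0.0002  0.072 ] [-8.52 -1.1   0.89] [-1.64  0.15  0.16] 39.73
0.039 [ 0.0375 -0.0002  0.072 ] [-9.97 -1.33  2.07] [-1.58  0.17  0.23] 39.98
0.04 [ 0.0385 -0.0002  0.072 ] [-8.15 -1.24  1.55] [-1.64  0.1   0.12] 40.23
0.041 [ 0.0387 -0.0002  0.072 ] [-11.85  -0.67   2.43] [-2.07  0.25  0.31] 40.48
```

View pics/side10c.png

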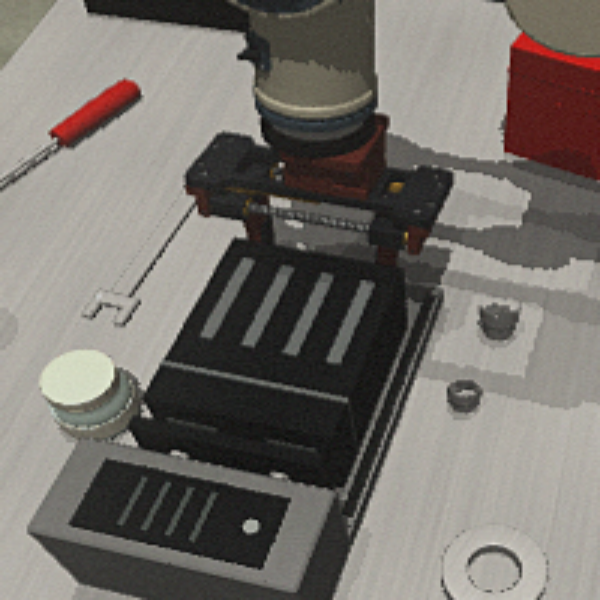

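The carriage met the hard stop after about 9.3 mm of travel, and the force is now rising. I'll bed it to about 15 N and hold.

```bash
python3 - <<'E'
from h import *
y=0; f0=np.load('f0.npy'); x=.041
def mf():
    L=[]
    for _ in range(6):
        r.wait(.04); tp,s=tipnow(); f=s['contact_force']-f0; L.append(np.r_[-f@xd,s['torque'][0],tp[0]])
    return np.mean(L,0)
for i in range(14):
    x+=.0005
    step((x,y,.072),a=10,f0=f0,speed=.018); m=mf(); print(round(x,4),m.round(4))
    if m[0]>14.3 or m[1]<-2.75: break
for _ in range(3): print(mf().round(4))
snap('side','side11'); print(r.sense()['clock'])
E
```

```text
0.0415 [13.2371 -2.4247  0.0387]
0.042 [14.9171 -2.6807  0.0388]
[15.127  -2.6431  0.0388]
[14.9937 -2.6687  0.0388]
[15.7422 -2.6487  0.0388]
42.325
```

```bash
python3 - <<'E'
from h import *
step((.03,0,.072),a=10,speed=.03); step((-.04,0,.072),a=10,speed=.1); step((-.06,0,.25),a=10,speed=.2)
step((-.16,0,.3),a=10,speed=.2)
r.wait(.3); snap('side','side12'); snap('top','top12'); print(r.sense()['clock'])
E
python3 -c "
import cv2
a=cv2.imread('pics/side12.png');cv2.imwrite('pics/side12c.png',cv2.resize(a[120:360,170:370],None,fx=3,fy=2.5))
a=cv2.imread('pics/top12.png');cv2.imwrite('pics/top12c.png',cv2.resize(a[115:255,195:395],None,fx=4,fy=4))"
```

```text
45.875
```

View pics/side12c.png

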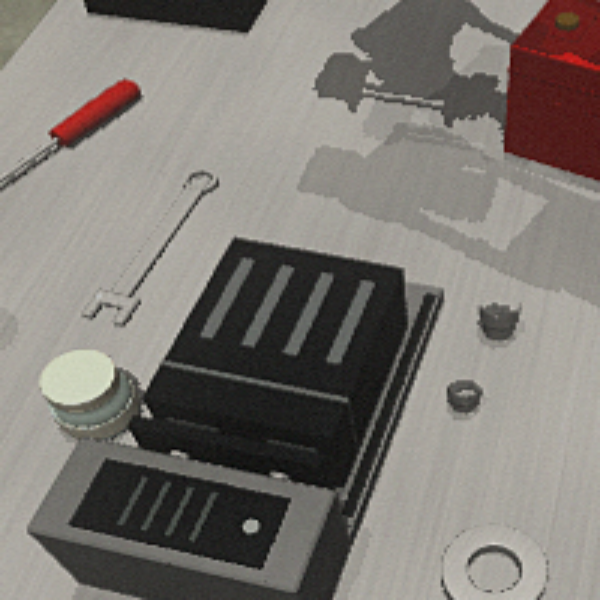

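View pics/top12c.png

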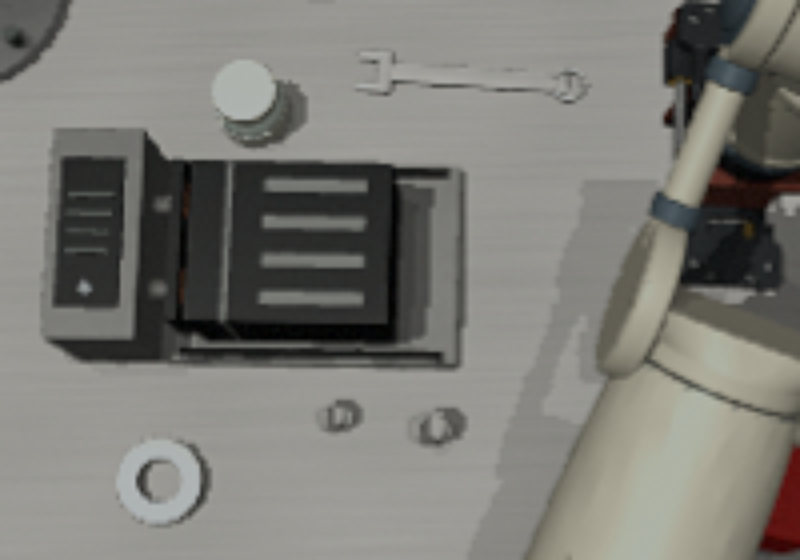

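Both crops show the pack lying square and central against the carriage, with the bystanders where they were. I'll check the back top edge numerically, then hand in.

```bash
python3 - <<'E'
from h import *
s=load('side12');t=load('top12')
u=[((235.5)/3-.5+170,(238.5)/2.5-.5+120),((406.5)/3-.5+170,268.5/2.5-.5+120)]
w=[(395.5/4-.5+195,163.5/4-.5+115),(390.5/4-.5+195,325.5/4-.5+115)]
for d in (todock(onz(s,u,.125)),todock(onz(t,w,.125)),todock(tri(s,u,t,w)[:,:3])):
    v=d[1]-d[0]; print(d.round(4).tolist(),'y',d[:,1].mean().round(4),'yaw',np.degrees(np.arctan2(-v[0],v[1])).round(1))
r.hand_in(); print(r.sense()['clock'])
E
```

```text
[[0.0509, -0.0626, 0.125], [0.0492, 0.0672, 0.125]] y 0.0023 yaw 0.8
[[0.0475, -0.0614, 0.125], [0.0468, 0.0679, 0.125]] y 0.0032 yaw 0.3
[[0.048, -0.0635, 0.1205], [0.0471, 0.0669, 0.1218]] y 0.0017 yaw 0.4
the job is handed in; nothing more can be done
the job is handed in; nothing more can be done
```

The battery pack is on charge: it lies on its side on the deck with its terminals against the carriage, and the job is handed in. `r.hand_in()` reports no verdict, so the result below rests on my own checks. The last clock reading before handing in was 45.9 s, against the 72 s limit.

**What I did:**
- I slid the standing pack along the bench with both open fingers until its foot met the deck's edge. The force was about 3 N while sliding and about 7 N at the stop.
- I tipped it over the edge by pushing high on its back, with about 5 N at most. It fell past the balance point and landed square on the deck.
- I pushed it along the deck to the carriage. The carriage moved about 9.3 mm to its hard stop, and I held about 15 N there for roughly a second. The highest force I read on the pack was about 16 N, sampled between steps, against the 25 N limit.
- I then backed the arm off clear of everything.

**Last checks:**

| Check | Measured | Limit |
|---|---|---|
| Pack off the centre line | 2–3 mm | 20 mm |
| Pack yaw to the dock | under 1° | 4° |
| Pack foot behind the deck's edge | 47–51 mm | 49 mm expected with the carriage home |
| Height of the pack's upper face | 121–122 mm | 125 mm expected, within calibration and picking error |

- **Bystanders:** they look unmoved in the last pictures; I did not measure them.
- **Disagreement:** the first camera estimate of the deck's edge was about 4.5 mm off where the pack actually stopped, so I shifted my dock frame to match the contact.

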